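# Line up the condiments by height

## Robot

A 6-joint arm with a two-finger parallel gripper is mounted at the origin on a cart in front of the work surface, level with it; the furniture and walls round the work are solid. World frame = base frame: x ahead of the robot, y to its left, z up, the work surface at z = 0. Lengths are in m, angles in rad, forces in N, time in s.
With the tool pointing down it reaches from about 0.3 to 0.875 m from the base axis. Payload 6.4 kg.
Tool frame: the origin (TCP) lies at the very end of the fingers, on their centre line; the grasp point (between the pads) lies 19 mm behind it; z points along the fingers, y is the line along which they close (so a half turn about z gives the same grasp; the last joint's range is limited). The gripper opens to 85 mm and grips with 20 to 120 N. Pads are 22 mm wide; open, the fingers measure 114 mm over their backs; the gripper's body (76 mm by 85 mm) begins 54 mm behind the grasp point. The pads swing forward as they close: fully open they stand 13 mm farther back than shut.
Start: joints at [-1.466, 0.181, 1.607, -0, 1.354, -0.206], TCP at [0.176, -0.547, 0.231] pointing down, gripper open.
Joint ranges: [-2.99, 2.99], [-0.89, 2.07], [0.3, 2.58], [-1.14, 4.28], [0, 2.63], [-3.12, 3.12]. Speed limits (rad/s): [2.57, 2.57, 3.01, 3.14, 3.14, 3.14].

## Interface

Orientations are given as a unit quaternion [w, x, y, z].
In Python, from bench import telemetry, camera, ctrl, spotter gives the robot as it stands.
- The arm moves only by the tool send_rows, never from a script. Its argument "series" is a list of rows, each a list of 3 entries, a list of its own where there are three numbers: the turn, a rotation vector about the world's x, y, z in degrees, then the shift along the world's x, y, z in mm, then the closure, from -1 (fully open) to 1 (shut), so that 0 is half open. In form: [[[rx, ry, rz], [dx, dy, dz], gripper], ...]. A call has 1 to 10 rows; each row is the pose to reach, as a shift and turn from the pose commanded when the call began; what a row does not reach only later rows make up. A row lasts 1/8 s, in which the tool goes at most 62.5 mm and 10.7 degrees, less where a joint would pass 70% of its speed; a pose out of reach is approached as far as the arm can. A call with a gripper value outside its range is refused whole. The fingers move at their own pace and stop on an object; the grip force is fixed at half the most. Time passes only in rows, so rows that repeat a pose let the fingers close. It gives the time, the measured TCP pose, the force, the opening and the grip force at its end, in the units of the state.
- telemetry.get_obs(): the state, without advancing time (a new reading comes with each control period).
- camera(name): name is "scene" or "top"; returns a dict with "pixels" (384x512x3 uint8, red, green, blue), "camera_matrix" (3x3 intrinsics, pixels), "xyz" and "orientation" of the camera in the world. Camera axes: x right, y up, looking along -z (the intrinsics and any distortion apply to the point x, -y, -z); pixel columns grow to the right and rows downward; lengths in m; the calibration is good to about 2 mm. A picture is of the moment at which its call begins. There is no depth.
- ctrl.hand_in(): hands the job in; it is judged then, once.
Trained networks look in the newest picture that a camera, given by its name, has taken for a name from the list of things; names that differ only in an ending like _2 or _b are one class to them, and where a whole thing is asked for, a point or a joint stands for the part that bears it (a point fixed in the world has none). Each returns a list of dicts, best first, with "conf" (0 to 1); they miss things now and then, are a little off and sometimes report something else, mostly with a low value. They report only what shows in the picture. A call takes as long as a camera call. They do not tell look-alikes from the thing itself.
- spotter.boxes_of(thing, camera): "xyz" ([x, y, z] in m, in world coordinates, good to about 4 mm: the middle of the surface that is visible of it).
- spotter.landmark_of(thing, camera): "xyz" ([x, y, z] in m, in world coordinates, good to about 4 mm: a listed point, or the origin of a listed thing).
The state is a dict: "time_s": time; "q": joint angles; "dq": joint speeds; "joint_efforts": joint torques, N m; "eef_pos": TCP position; "eef_rot": TCP orientation; "wrist_force": force on the tool from outside, world axes, zero at the start; "torque": the same for the moment, N m; "opening": opening from 0.0 (shut) to 1.0 (fully open); "grasp_force": force on a finger pad.
Only numpy, scipy, OpenCV 4.12 (cv2) and the standard library are available. Lean on these libraries where they do the work, as an engineer would, in place of code of your own. Each camera call takes 0.05 s, during which the arm holds its last target. There are 200 camera calls.

## Task

From the front of the worktop, stand the salt pot, the spice jar, the steel shaker and the pepper mill upright on the condiment board, each in the middle of a cork coaster of its own, in order of height: the tallest on the coaster nearest the green jug, the shortest on the one farthest from it. Do not knock any of them over, and leave the kitchen timer that stands among them where it is.

Things in the scene. Friction and masses are not known exactly. Their poses are not given: they have to be found in the camera images.
- salt_pot: Salt pot, loose: white ceramic cylinder 58 mm in diameter up to 47 mm high, with a flat wooden lid 60 mm in diameter (fixed on, to 53 mm) and a small wooden knob 22 mm in diameter on top; 68 mm high in all, about 0.2 kg. Origin: centre of its underside; z up.
- spice_jar: Spice jar, loose, standing in front of the board (similar jars far off at the back right of the worktop are not meant): straight glass cylinder with a black cap and a label, 41 mm in diameter all the way up, 105 mm high, about 0.11 kg. Origin: centre of its underside; z up.
- shaker: Steel shaker, loose: plain bright steel cylinder 50 mm in diameter up to 106 mm, then a 52 mm cap with a low perforated dome; 138 mm high in all, about 0.18 kg. Origin: centre of its underside; z up.
- pepper_mill: Pepper mill, loose: turned dark wood, 58 mm in diameter at its foot, with a waist, then a round head about 49 mm in diameter between 123 and 159 mm above the foot (widest near 140 mm) and a 12 mm metal knob on top; 170 mm high in all, about 0.18 kg. The head does not turn. Origin: centre of its underside; z up.
- timer: Kitchen timer, loose, not to be moved: cream base and red cap, 63 mm in diameter, 63 mm high. It stands among the four condiments. Origin: centre of its underside; z up.
- coaster_1: Cork coaster 1 of 4: round disc 82 mm in diameter, 4 mm thick, fixed on the condiment board (a dark wooden board 420 x 110 mm, 12 mm thick, fixed on the worktop). Origin: centre of its underside, on the board; its top, 4 mm above that, is 16 mm above the worktop. The four lie in a row along the board, about 100 mm apart, numbered from the robot's right to its left; own y axis along the row (from 1 towards 4), x across it.
- coaster_2: Cork coaster 2 of 4: round disc 82 mm in diameter, 4 mm thick, fixed on the condiment board (a dark wooden board 420 x 110 mm, 12 mm thick, fixed on the worktop). Origin: centre of its underside, on the board; its top, 4 mm above that, is 16 mm above the worktop. The four lie in a row along the board, about 100 mm apart, numbered from the robot's right to its left; own y axis along the row (from 1 towards 4), x across it.
- coaster_3: Cork coaster 3 of 4: round disc 82 mm in diameter, 4 mm thick, fixed on the condiment board (a dark wooden board 420 x 110 mm, 12 mm thick, fixed on the worktop). Origin: centre of its underside, on the board; its top, 4 mm above that, is 16 mm above the worktop. The four lie in a row along the board, about 100 mm apart, numbered from the robot's right to its left; own y axis along the row (from 1 towards 4), x across it.
- coaster_4: Cork coaster 4 of 4: round disc 82 mm in diameter, 4 mm thick, fixed on the condiment board (a dark wooden board 420 x 110 mm, 12 mm thick, fixed on the worktop). Origin: centre of its underside, on the board; its top, 4 mm above that, is 16 mm above the worktop. The four lie in a row along the board, about 100 mm apart, numbered from the robot's right to its left; own y axis along the row (from 1 towards 4), x across it.
- jug: Dark green glazed jug with a terracotta stopper, 114 mm in diameter, 151 mm high, fixed on the worktop beyond one end of the board, in line with the coasters and 150 mm from the centre of the nearest one; which end varies (a blue and white mug 102 mm high stands likewise at the other end). Origin: centre of its underside; z up.
There are look-alikes about, which are no part of the job. What is shaped like the salt_pot but purple or turquoise is not meant.

How it is judged:
At the end, for the whole second after the job is handed in: From the coaster farthest from the jug to the nearest: salt pot, spice jar, shaker, pepper mill, each at rest, upright within 0.1 rad, centre within 15 mm of its coaster's centre, foot on the coaster (1 to 8 mm above the coaster's underside) (((horizontal distance between jug and coaster_4 below 0.25 m and horizontal distance between salt_pot and coaster_1 below 0.015 m and z of salt_pot in the frame of coaster_1 between 0.001 and 0.008 m and horizontal distance between spice_jar and coaster_2 below 0.015 m and z of spice_jar in the frame of coaster_2 between 0.001 and 0.008 m and horizontal distance between shaker and coaster_3 below 0.015 m and z of shaker in the frame of coaster_3 between 0.001 and 0.008 m and horizontal distance between pepper_mill and coaster_4 below 0.015 m and z of pepper_mill in the frame of coaster_4 between 0.001 and 0.008 m) or (horizontal distance between jug and coaster_1 below 0.25 m and horizontal distance between salt_pot and coaster_4 below 0.015 m and z of salt_pot in the frame of coaster_4 between 0.001 and 0.008 m and horizontal distance between spice_jar and coaster_3 below 0.015 m and z of spice_jar in the frame of coaster_3 between 0.001 and 0.008 m and horizontal distance between shaker and coaster_2 below 0.015 m and z of shaker in the frame of coaster_2 between 0.001 and 0.008 m and horizontal distance between pepper_mill and coaster_1 below 0.015 m and z of pepper_mill in the frame of coaster_1 between 0.001 and 0.008 m)) and angle between each of salt_pot, spice_jar, shaker, pepper_mill's own z axis and vertical below 0.1 rad and linear speed of each of salt_pot, spice_jar, shaker, pepper_mill below 0.02 m/s and angular speed of each of salt_pot, spice_jar, shaker, pepper_mill below 0.2 rad/s); the robot touches nothing.
It fails at once if a condiment is knocked over (angle between any of salt_pot, spice_jar, shaker, pepper_mill's own z axis and vertical above 0.8 rad).
It fails at once if the kitchen timer is moved by more than 30 mm or tipped over (distance of timer from where it was at the start of the episode above 0.03 m or angle between timer's own z axis and vertical above 0.5 rad).
It also fails if it takes over 106 s, if anything falls off the work surface, if the arm or the gripper's body presses on something with over 40 N, if the wrist force passes 120 N, or if a joint passes its speed limit or range.

## Working session

There is one attempt and no reset: what is moved stays moved. The work goes in short steps, Python scripts to look and compute and a tool call to move; the robot and the scene stay as the last step left them, time stands still between calls to the robot, and variables do not carry over. Pictures are saved under pics/ and viewed, at most 14 in all, crops included, and the job is handed in when it is done.

Besides the shell and the picture viewer there is one more tool, called after "Call:" as name(argument=value, ...) on one line, values as JSON. send_rows: Moves the arm, as the interface text tells. Its arguments: {"type":"object","properties":{"series":{"type":"array","items":{"type":"array"}}},"required":["series"]}

```bash
mkdir -p pics; python3 - <<'E'
from bench import telemetry, camera, ctrl, spotter
import cv2
o=telemetry.get_obs();print(o['time_s'],o['eef_pos'],o['eef_rot'],o['opening'])
for c in('scene','top'):
    r=camera(c);cv2.imwrite(f'pics/{c}0.png',r['pixels'][:,:,::-1]);print(c,r['camera_matrix'],r['xyz'],r['orientation'])
    for t in('salt_pot','spice_jar','shaker','pepper_mill','timer','coaster_1','jug'):
        print(t,[([round(float(v),3) for v in d['xyz']],round(d['conf'],2)) for d in spotter.landmark_of(t,c)])
E
```

```text
0.0 [ 0.17580512 -0.5468912   0.2303907 ] [-8.70194799e-04  9.87948419e-01  1.54781012e-01  5.87244332e-05] 1.00013187435514
scene [[352.03654621   0.         249.71883497]
 [  0.         352.03654621 189.2426654 ]
 [  0.           0.           1.        ]] [-0.34994005  0.47871948  0.99647418] [-0.50445828 -0.20217609  0.33061999  0.77158091]
salt_pot [([0.434, 0.168, 0.004], 0.77), ([0.33, 0.282, -0.002], 0.55), ([0.731, 0.44, 0.001], 0.55), ([0.34, -0.026, -0.002], 0.54), ([0.744, 0.333, 0.001], 0.48)]
spice_jar [([0.455, -0.33, -0.002], 0.76)]
shaker []
pepper_mill [([0.445, -0.02, 0.0], 0.87)]
timer [([0.44, 0.334, -0.004], 0.69)]
coaster_1 [([0.637, 0.075, 0.011], 0.74), ([0.662, -0.121, 0.013], 0.69), ([0.634, 0.172, 0.013], 0.57)]
jug [([0.611, 0.325, 0.003], 0.63)]
top [[347.57660162   0.         250.23615973]
 [  0.         347.57660162 195.43636706]
 [  0.           0.           1.        ]] [0.41153657 0.03043016 1.1468653 ] [-0.70075198 -0.04286718  0.04266159  0.71083687]
salt_pot [([0.435, 0.166, -0.001], 0.85), ([0.342, -0.022, 0.001], 0.81), ([0.329, 0.287, 0.002], 0.61), ([0.738, 0.438, -0.003], 0.61), ([0.449, -0.338, -0.001], 0.36)]
spice_jar [([0.451, -0.338, -0.001], 0.84)]
shaker [([0.434, 0.165, 0.003], 0.63), ([0.438, -0.168, -0.002], 0.56), ([0.446, 0.334, 0.001], 0.23)]
pepper_mill [([0.449, -0.017, 0.001], 0.78), ([0.628, 0.174, 0.009], 0.5)]
timer [([0.441, 0.333, 0.003], 0.87)]
coaster_1 [([0.638, 0.073, 0.01], 0.86), ([0.658, -0.024, 0.01], 0.65), ([0.63, 0.172, 0.012], 0.55)]
jug [([0.618, 0.323, 0.006], 0.97)]
```

View pics/scene0.png

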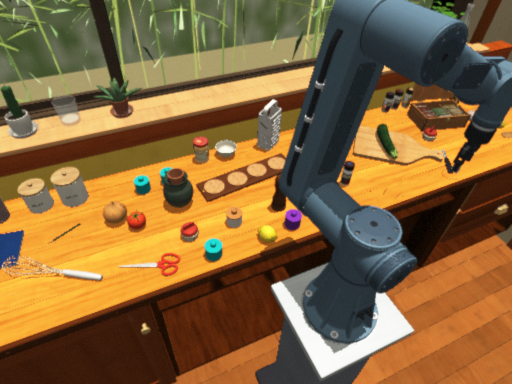

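View pics/top0.png

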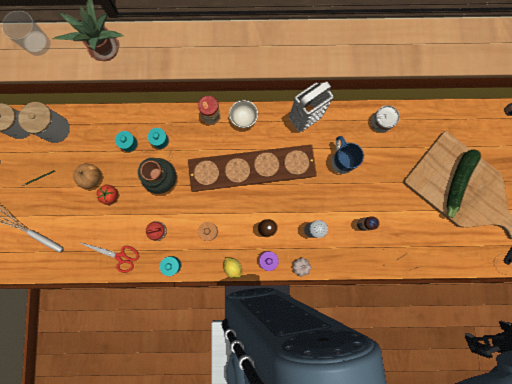

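The top view shows the front row from left to right: timer (155,231), salt pot (208,231), mill (267,228), shaker (317,229), jar (370,223). The jug is at (157,175) on the left (+y), so the mill goes on coaster 4 and the salt pot on coaster 1. Next I refine the positions and check them with overlays.

```bash
cat >h.py <<'E'
import numpy as np,cv2
from scipy.spatial.transform import Rotation as R
from bench import telemetry, camera, ctrl, spotter
def cam(r):
    w,x,y,z=r['orientation'];return np.array(r['camera_matrix']),np.array(r['xyz']),R.from_quat([x,y,z,w]).as_matrix()@np.diag([1,-1,-1])
def proj(r,P):
    K,t,M=cam(r);p=(np.atleast_2d(P)-t)@M@K.T;return p[:,:2]/p[:,2:]
def ray(r,uv,z):
    K,t,M=cam(r);d=M@np.linalg.solve(K,[uv[0],uv[1],1]);return t+d*(z-t[2])/d[2]
def ring(r,c,z,rad):
    a=np.linspace(0,2*np.pi,60);return proj(r,np.c_[c[0]+rad*np.cos(a),c[1]+rad*np.sin(a),0*a+z])
def draw(r,items,box,s,fn):
    u0,v0,u1,v1=box;im=cv2.resize(r['pixels'][v0:v1,u0:u1,::-1],None,fx=s,fy=s,interpolation=cv2.INTER_CUBIC)
    for c,z,rad in items:
        cv2.polylines(im,[np.int32((ring(r,c,z,rad)-[u0,v0]+.5)*s)],True,(255,255,0),1)
    cv2.imwrite(fn,im)
E
python3 - <<'E'
from h import *
r=camera('top')
# coasters: cork colour inside board
g=cv2.cvtColor(r['pixels'],cv2.COLOR_RGB2HSV)
est=[(.662,-.121),(.658,-.024),(.638,.073),(.631,.172)];C=[]
for c in est:
    m=np.zeros(g.shape[:2],np.uint8);cv2.fillPoly(m,[np.int32(ring(r,c,.016,.047))],1)
    v=g[:,:,2];t,_=cv2.threshold(v[m>0].reshape(-1,1),0,255,cv2.THRESH_OTSU)
    b=((v>t)&(m>0)).astype(np.uint8);M=cv2.moments(b,True);uv=(M['m10']/M['m00'],M['m01']/M['m00'])
    p=ray(r,uv,.016);C.append(p[:2]);print(p.round(4),M['m00'])
print('spacing',np.linalg.norm(np.diff(C,axis=0),axis=1))
it=[(c,.016,.041) for c in C]+[((.4345,.167),.053,.03),((.447,-.018),.14,.0245),((.438,-.168),.106,.026),((.452,-.334),.105,.0205),((.438,-.168),0,.025),((.452,-.334),0,.0205),((.447,-.018),0,.029)]
draw(r,it,(140,135,400,285),3,'pics/ov1.png')
E
```

```text
[ 0.6587 -0.125   0.016 ] 459.0
[ 0.6547 -0.025   0.016 ] 473.0
[0.6352 0.0717 0.016 ] 464.0
[0.628 0.175 0.016] 471.0
spacing [0.10012915 0.09860683 0.10356729]
```

View pics/ov1.png

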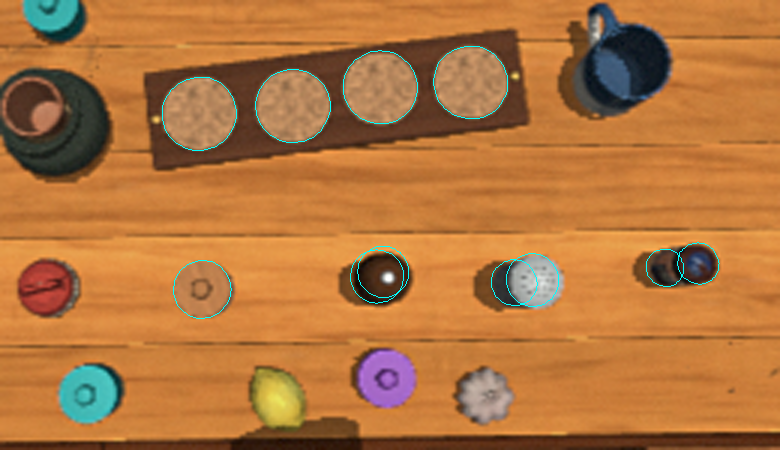

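The overlays fit the coasters, salt lid, shaker cap and jar cap. The mill head sits about 4 mm nearer the robot than drawn, so I take x = 0.443. I'll pick the jar first, with the fingers across the row.

Call:
send_rows(series=[[[0, 0, 10], [40, 30, 0], -1], [[0, 0, 20], [80, 60, 0], -1], [[0, 0, 30], [120, 90, 0], -1], [[0, 0, 40], [160, 125, 0], -1], [[0, 0, 50], [200, 155, 0], -1], [[0, 0, 60], [240, 185, 0], -1], [[0, 0, 70], [276, 213, 0], -1], [[0, 0, 78], [276, 213, 0], -1], [[0, 0, 78], [276, 213, 0], -1], [[0, 0, 78], [276, 213, 0], -1]])

```text
time_s: 2.1
eef_pos: [0.4516, -0.3348, 0.2313]
eef_rot: [-0.0, 0.672, 0.741, -0.0]
wrist_force: [0.0, -0.0, 0.0]
opening: 0.999
grasp_force: 0.0
```

Call:
send_rows(series=[[[0, 0, 0], [0, 0, -50], -1], [[0, 0, 0], [0, 0, -100], -1], [[0, 0, 0], [0, 0, -130], -1], [[0, 0, 0], [0, 0, -155], -1], [[0, 0, 0], [0, 0, -181], -1], [[0, 0, 0], [0, 0, -181], 1], [[0, 0, 0], [0, 0, -181], 1], [[0, 0, 0], [0, 0, -181], 1], [[0, 0, 0], [0, 0, -181], 1], [[0, 0, 0], [0, 0, -181], 1]])

```text
time_s: 3.35
eef_pos: [0.4527, -0.3356, 0.0519]
eef_rot: [0.001, 0.67, 0.742, -0.0]
wrist_force: [-0.7, 0.3, 6.1]
opening: 0.463
grasp_force: 60.4
```

Call:
send_rows(series=[[[0, 0, 0], [0, 0, 30], 1], [[0, 0, 0], [0, 0, 80], 1], [[0, 0, 0], [0, 0, 130], 1], [[0, 0, 0], [0, 0, 180], 1], [[0, 0, 0], [30, 40, 190], 1], [[0, 0, 0], [60, 85, 190], 1], [[0, 0, 0], [90, 130, 190], 1], [[0, 0, 0], [120, 180, 190], 1], [[0, 0, 0], [150, 225, 190], 1], [[0, 0, 0], [175, 265, 190], 1]])

```text
time_s: 4.6
eef_pos: [0.6275, -0.0674, 0.2403]
eef_rot: [-0.0, 0.67, 0.742, 0.0]
wrist_force: [0.8, 0.0, -0.8]
opening: 0.465
grasp_force: 60.6
```

Call:
send_rows(series=[[[0, 0, 0], [15, 25, 0], 1], [[0, 0, 0], [28, 44, 0], 1], [[0, 0, 0], [28, 44, 0], 1], [[0, 0, 0], [28, 44, -50], 1], [[0, 0, 0], [28, 44, -100], 1], [[0, 0, 0], [28, 44, -130], 1], [[0, 0, 0], [28, 44, -150], 1], [[0, 0, 0], [28, 44, -165], 1], [[0, 0, 0], [28, 44, -165], 1], [[0, 0, 0], [28, 44, -165], 1]])

```text
time_s: 5.85
eef_pos: [0.6558, -0.0257, 0.0767]
eef_rot: [0.001, 0.67, 0.742, 0.001]
wrist_force: [-0.2, -0.4, -0.4]
opening: 0.466
grasp_force: 60.7
```

```bash
python3 - <<'E'
from h import *
o=telemetry.get_obs();print(o['eef_pos'],o['wrist_force'],o['opening'])
p=o['eef_pos']
r=camera('scene')
draw(r,[((p[0],p[1]),.016+.105,.0205),((p[0],p[1]),.016,.0205),((.6547,-.025),.016,.041)],(180,100,380,250),4,'pics/jar.png')
E
```

```text
[ 0.65583737 -0.02572842  0.07668658] [-0.20007909 -0.42753115 -0.36237946] 0.4657213201546332
```

View pics/jar.png

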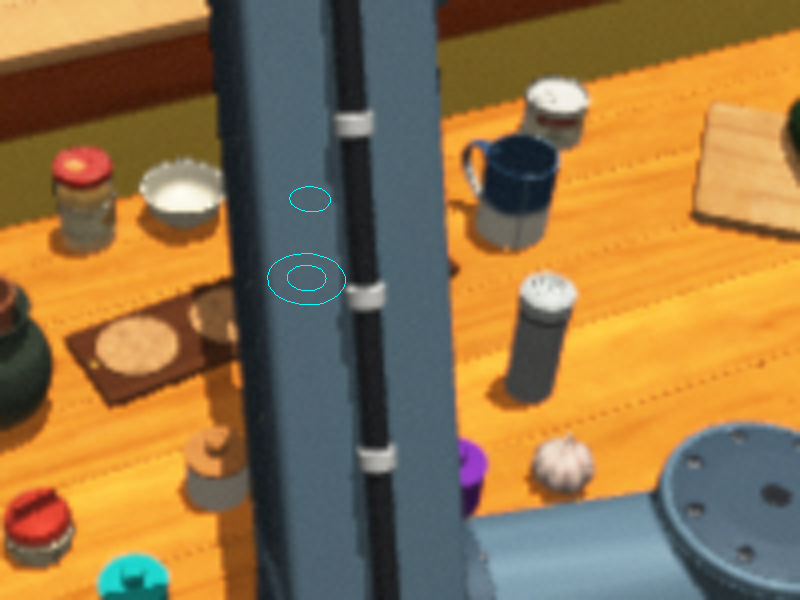

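The arm hides the coaster in this view (jar rings near (305,280)). I'll keep lowering and use the wrist force as a guide.

Call:
send_rows(series=[[[0, 0, 0], [0, 0, -3], 1], [[0, 0, 0], [0, 0, -6], 1], [[0, 0, 0], [0, 0, -8], 1], [[0, 0, 0], [0, 0, -8], 1]])

```text
time_s: 6.4
eef_pos: [0.6549, -0.0254, 0.0679]
eef_rot: [0.0, 0.67, 0.742, -0.0]
wrist_force: [-2.2, -0.3, 4.6]
opening: 0.463
grasp_force: 60.8
```

Call:
send_rows(series=[[[0, 0, 0], [0, 0, 0], -0.3], [[0, 0, 0], [0, 0, 0], -1], [[0, 0, 0], [0, 0, 0], -1], [[0, 0, 0], [0, 0, 0], -1], [[0, 0, 0], [0, 0, 30], -1], [[0, 0, 0], [0, 0, 80], -1], [[0, 0, 0], [0, 0, 150], -1], [[0, 0, 0], [0, 0, 150], -1], [[0, 0, 0], [-50, -35, 150], -1], [[0, 0, 0], [-100, -70, 150], -1]])

```text
time_s: 7.65
eef_pos: [0.5534, -0.0957, 0.2163]
eef_rot: [-0.0, 0.67, 0.743, -0.0]
wrist_force: [-0.7, -0.9, -0.4]
opening: 1.001
grasp_force: 0.0
```

Call:
send_rows(series=[[[0, 0, 0], [-40, -25, 0], -1], [[0, 0, 0], [-80, -50, 0], -1], [[0, 0, 0], [-117, -73, 0], -1], [[0, 0, 0], [-117, -73, 0], -1], [[0, 0, 0], [-117, -73, 0], -1]])

```text
time_s: 8.28
eef_pos: [0.4381, -0.1684, 0.2171]
eef_rot: [0.0, 0.671, 0.742, 0.0]
wrist_force: [-0.4, -0.1, -0.6]
opening: 1.0
grasp_force: 0.0
```

```bash
python3 - <<'E'
from h import *
o=telemetry.get_obs();print(o['eef_pos'],o['wrist_force'],o['opening'])
r=camera('top')
draw(r,[((.6547,-.025),.121,.0205),((.6547,-.025),.016,.041),((.438,-.168),0.106,.026)],(140,135,400,285),3,'pics/t2.png')
E
```

```text
[ 0.43808993 -0.16837749  0.21710075] [-0.42494866 -0.08203838 -0.55811238] 1.0002792243489302
```

View pics/t2.png

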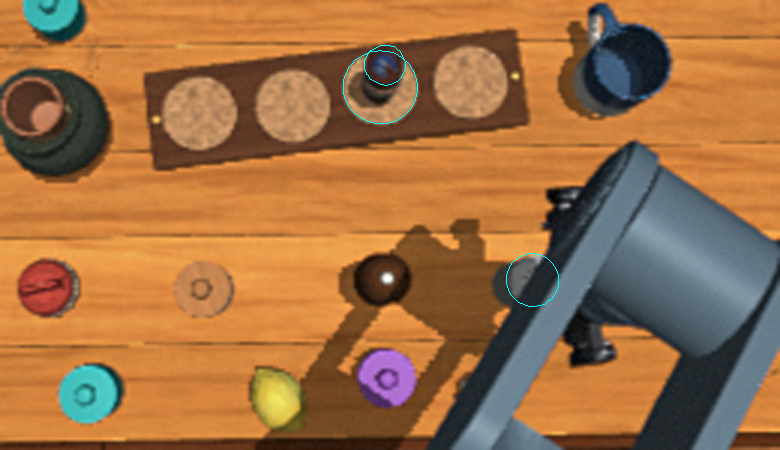

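The jar stands in the middle of coaster 2 (ring at (385,65)). Shaker next.

Call:
send_rows(series=[[[0, 0, 0], [0, 0, -50], -1], [[0, 0, 0], [0, 0, -90], -1], [[0, 0, 0], [0, 0, -120], -1], [[0, 0, 0], [0, 0, -145], -1], [[0, 0, 0], [0, 0, -145], -1], [[0, 0, 0], [0, 0, -145], 1], [[0, 0, 0], [0, 0, -145], 1], [[0, 0, 0], [0, 0, -145], 1], [[0, 0, 0], [0, 0, -145], 1], [[0, 0, 0], [0, 0, -145], 1]])

```text
time_s: 9.57
eef_pos: [0.4386, -0.1692, 0.0738]
eef_rot: [0.001, 0.67, 0.742, -0.0]
wrist_force: [-2.0, 0.6, 6.4]
opening: 0.586
grasp_force: 53.1
```

Call:
send_rows(series=[[[0, 0, 0], [0, 0, 30], 1], [[0, 0, 0], [0, 0, 80], 1], [[0, 0, 0], [0, 0, 140], 1], [[0, 0, 0], [0, 0, 200], 1], [[0, 0, 0], [30, 35, 200], 1], [[0, 0, 0], [65, 80, 200], 1], [[0, 0, 0], [100, 122, 200], 1], [[0, 0, 0], [135, 165, 200], 1], [[0, 0, 0], [170, 208, 200], 1], [[0, 0, 0], [197, 240, 200], 1]])

```text
time_s: 10.82
eef_pos: [0.6357, 0.0737, 0.2725]
eef_rot: [0.0, 0.67, 0.742, 0.0]
wrist_force: [0.1, -0.7, -1.5]
opening: 0.589
grasp_force: 55.2
```

Call:
send_rows(series=[[[0, 0, 0], [0, 0, 0], 1], [[0, 0, 0], [0, 0, 0], 1], [[0, 0, 0], [0, 0, -50], 1], [[0, 0, 0], [0, 0, -100], 1], [[0, 0, 0], [0, 0, -140], 1], [[0, 0, 0], [0, 0, -165], 1], [[0, 0, 0], [0, 0, -175], 1], [[0, 0, 0], [0, 0, -179], 1], [[0, 0, 0], [0, 0, -182], 1], [[0, 0, 0], [0, 0, -182], 1]])

```text
time_s: 12.08
eef_pos: [0.6354, 0.0714, 0.0913]
eef_rot: [0.001, 0.67, 0.742, 0.0]
wrist_force: [-0.3, -0.3, -2.7]
opening: 0.587
grasp_force: 55.6
```

Call:
send_rows(series=[[[0, 0, 0], [0, 0, -2], 1], [[0, 0, 0], [0, 0, -3], 1], [[0, 0, 0], [0, 0, -3], 1]])

```text
time_s: 12.45
eef_pos: [0.6357, 0.0717, 0.0899]
eef_rot: [0.001, 0.67, 0.742, 0.001]
wrist_force: [-4.1, 1.1, 10.4]
opening: 0.582
grasp_force: 56.1
```

Call:
send_rows(series=[[[0, 0, 0], [0, 0, 1], -0.3], [[0, 0, 0], [0, 0, 1], -1], [[0, 0, 0], [0, 0, 1], -1], [[0, 0, 0], [0, 0, 1], -1], [[0, 0, 0], [0, 0, 30], -1], [[0, 0, 0], [0, 0, 80], -1], [[0, 0, 0], [0, 0, 140], -1], [[0, 0, 0], [0, 0, 160], -1], [[0, 0, 0], [-45, -20, 160], -1], [[0, 0, 0], [-90, -40, 160], -1]])

```text
time_s: 13.7
eef_pos: [0.5435, 0.0312, 0.2464]
eef_rot: [-0.0, 0.67, 0.742, -0.0]
wrist_force: [0.3, 0.1, 1.3]
opening: 1.001
grasp_force: 0.0
```

Call:
send_rows(series=[[[0, 0, 0], [-40, -20, 0], -1], [[0, 0, 0], [-80, -40, 0], -1], [[0, 0, 0], [-103, -50, 0], -1], [[0, 0, 0], [-103, -50, 0], -1], [[0, 0, 0], [-103, -50, 0], -1]])

```text
time_s: 14.32
eef_pos: [0.4425, -0.0183, 0.2472]
eef_rot: [0.0, 0.67, 0.742, 0.0]
wrist_force: [-0.4, 0.6, 0.4]
opening: 1.003
grasp_force: 0.0
```

```bash
python3 - <<'E'
from h import *
o=telemetry.get_obs();print(o['eef_pos'],o['wrist_force'],o['opening'])
r=camera('top')
draw(r,[((.6352,.0717),.122,.026),((.6352,.0717),.016,.041),((.6547,-.025),.121,.0205),((.443,-.018),0.14,.0245)],(140,135,400,285),3,'pics/t3.png')
E
```

```text
[ 0.44246833 -0.01832506  0.24720876] [-0.4209268   0.55589769  0.44463189] 1.002523509068339
```

View pics/t3.png

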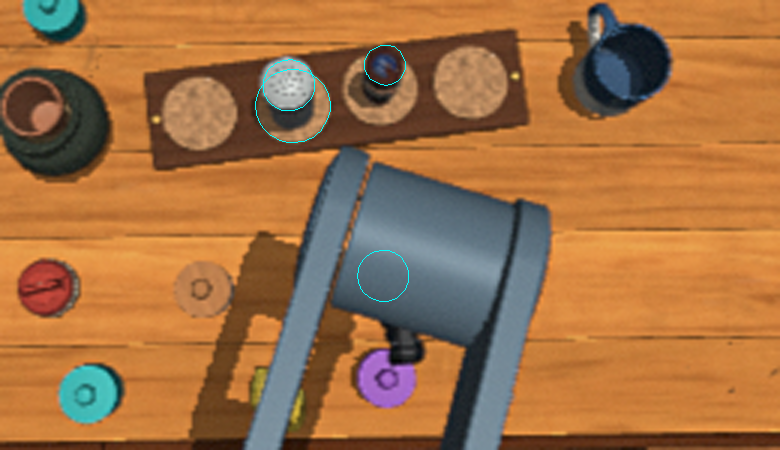

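The shaker is centred on coaster 3 (ring at (290,85)). Mill next.

Call:
send_rows(series=[[[0, 0, 0], [0, 0, -40], -1], [[0, 0, 0], [0, 0, -80], -1], [[0, 0, 0], [0, 0, -110], -1], [[0, 0, 0], [0, 0, -131], -1], [[0, 0, 0], [0, 0, -131], -1], [[0, 0, 0], [0, 0, -131], 1], [[0, 0, 0], [0, 0, -131], 1], [[0, 0, 0], [0, 0, -131], 1], [[0, 0, 0], [0, 0, -131], 1], [[0, 0, 0], [0, 0, -131], 1]])

```text
time_s: 15.62
eef_pos: [0.443, -0.019, 0.1178]
eef_rot: [0.001, 0.67, 0.742, 0.001]
wrist_force: [-1.0, -0.7, 5.3]
opening: 0.547
grasp_force: 61.2
```

Call:
send_rows(series=[[[0, 0, 0], [0, 0, 20], 1], [[0, 0, 0], [0, 0, 60], 1], [[0, 0, 0], [0, 0, 110], 1], [[0, 0, 0], [0, 0, 160], 1], [[0, 0, 0], [0, 0, 190], 1], [[0, 0, 0], [20, 21, 190], 1], [[0, 0, 0], [50, 52, 190], 1], [[0, 0, 0], [80, 83, 190], 1], [[0, 0, 0], [110, 115, 190], 1], [[0, 0, 0], [140, 146, 190], 1]])

```text
time_s: 16.88
eef_pos: [0.5825, 0.1287, 0.3063]
eef_rot: [-0.0, 0.67, 0.742, -0.0]
wrist_force: [0.4, 0.3, -1.4]
opening: 0.55
grasp_force: 62.5
```

Call:
send_rows(series=[[[0, 0, 0], [30, 31, 0], 1], [[0, 0, 0], [45, 47, 0], 1], [[0, 0, 0], [45, 47, 0], 1], [[0, 0, 0], [45, 47, 0], 1], [[0, 0, 0], [45, 47, -40], 1], [[0, 0, 0], [45, 47, -80], 1], [[0, 0, 0], [45, 47, -120], 1], [[0, 0, 0], [45, 47, -150], 1], [[0, 0, 0], [45, 47, -165], 1], [[0, 0, 0], [45, 47, -165], 1]])

```text
time_s: 18.12
eef_pos: [0.6262, 0.174, 0.1408]
eef_rot: [-0.001, 0.671, 0.742, -0.001]
wrist_force: [-0.1, 0.3, -2.0]
opening: 0.539
grasp_force: 62.8
```

```bash
python3 - <<'E'
from h import *
o=telemetry.get_obs();p=o['eef_pos'];print(p,o['wrist_force'],o['opening'])
r=camera('scene')
draw(r,[((.628,.175),.016,.041),((.628,.175),.025,.029)],(130,90,330,240),4,'pics/m.png')
E
```

```text
[0.6261643  0.17395534 0.14077971] [-0.13520973  0.34146563 -1.96914822] 0.5392326780705556
```

View pics/m.png

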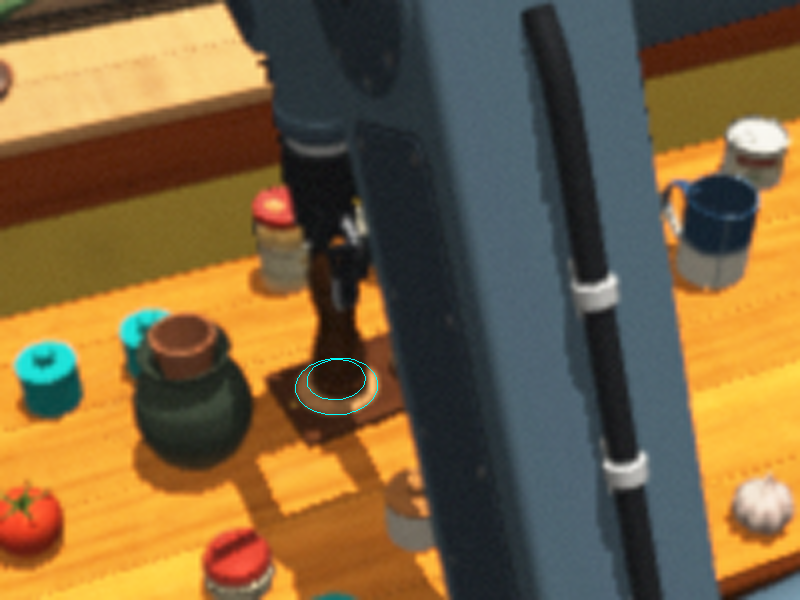

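The mill hangs upright over coaster 4, foot at about (337,380), which is inside the ring. I'll lower it slowly.

Call:
send_rows(series=[[[0, 0, 0], [1, 1, -2], 1], [[0, 0, 0], [1, 1, -4], 1], [[0, 0, 0], [1, 1, -6], 1], [[0, 0, 0], [1, 1, -6], 1]])

```text
time_s: 18.68
eef_pos: [0.6277, 0.1756, 0.1352]
eef_rot: [-0.0, 0.67, 0.742, -0.0]
wrist_force: [-0.3, 0.2, -2.1]
opening: 0.546
grasp_force: 62.8
```

Call:
send_rows(series=[[[0, 0, 0], [0, 0, -1], 1], [[0, 0, 0], [0, 0, -2], 1], [[0, 0, 0], [0, 0, -2], 1]])

```text
time_s: 19.05
eef_pos: [0.6281, 0.1755, 0.134]
eef_rot: [0.0, 0.67, 0.742, 0.0]
wrist_force: [-1.4, -0.7, 3.7]
opening: 0.545
grasp_force: 63.2
```

Call:
send_rows(series=[[[0, 0, 0], [0, 0, 0], -0.1], [[0, 0, 0], [0, 0, 0], -0.5], [[0, 0, 0], [0, 0, 0], -1], [[0, 0, 0], [0, 0, 0], -1], [[0, 0, 0], [0, 0, 0], -1], [[0, 0, 0], [0, 0, 30], -1], [[0, 0, 0], [0, 0, 80], -1], [[0, 0, 0], [0, 0, 100], -1], [[0, 0, 0], [-40, 0, 100], -1], [[0, 0, 0], [-90, 0, 100], -1]])

```text
time_s: 20.3
eef_pos: [0.5371, 0.1753, 0.2327]
eef_rot: [-0.0, 0.671, 0.742, -0.0]
wrist_force: [-0.4, -0.1, 0.0]
opening: 1.001
grasp_force: 0.0
```

Call:
send_rows(series=[[[0, 0, 0], [-50, -4, 0], -1], [[0, 0, 0], [-90, -8, 0], -1], [[0, 0, 0], [-104, -8, 0], -1], [[0, 0, 0], [-104, -8, 0], -1], [[0, 0, 0], [-104, -8, 0], -1]])

```text
time_s: 20.92
eef_pos: [0.4351, 0.1675, 0.2335]
eef_rot: [0.0, 0.67, 0.742, 0.0]
wrist_force: [0.4, -0.3, -1.0]
opening: 1.001
grasp_force: 0.0
```

```bash
python3 - <<'E'
from h import *
o=telemetry.get_obs();p=o['eef_pos'];print(p,o['wrist_force'],o['opening'])
r=camera('top')
draw(r,[((.628,.175),.016,.041),((.628,.175),.156,.0245),((.6352,.0717),.122,.026),((.6547,-.025),.121,.0205),((.6587,-.125),.016,.041)],(140,135,400,285),3,'pics/t4.png')
E
```

```text
[0.43513332 0.16752126 0.2334882 ] [ 0.41407816 -0.33857354 -1.00061948] 1.0008087407803337
```

View pics/t4.png

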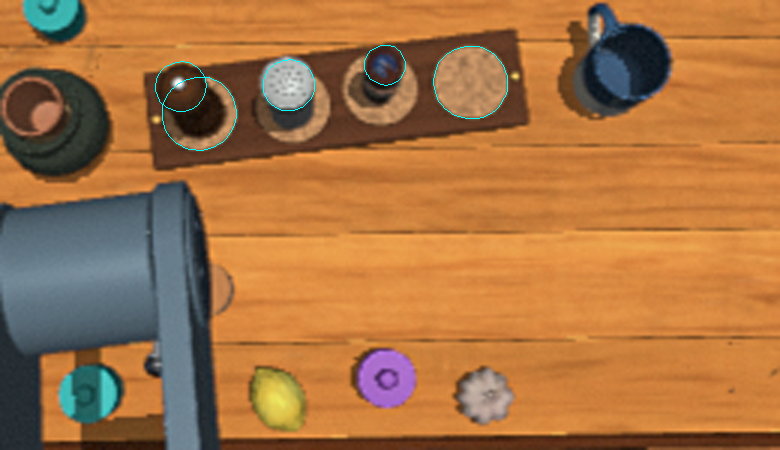

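The mill is upright on coaster 4, with its knob glint at (180,85) inside the ring. The salt pot is last.

Call:
send_rows(series=[[[0, 0, 0], [0, 0, -60], -1], [[0, 0, 0], [0, 0, -120], -1], [[0, 0, 0], [0, 0, -165], -1], [[0, 0, 0], [0, 0, -200], -1], [[0, 0, 0], [0, 0, -223], -1], [[0, 0, 0], [0, 0, -223], -1], [[0, 0, 0], [0, 0, -223], 1], [[0, 0, 0], [0, 0, -223], 1], [[0, 0, 0], [0, 0, -223], 1], [[0, 0, 0], [0, 0, -223], 1]])

```text
time_s: 22.22
eef_pos: [0.4353, 0.1677, 0.0118]
eef_rot: [0.001, 0.67, 0.742, 0.001]
wrist_force: [-1.4, -0.1, 6.7]
opening: 0.669
grasp_force: 63.1
```

Call:
send_rows(series=[[[0, 0, 0], [0, 0, 30], 1], [[0, 0, 0], [0, 0, 80], 1], [[0, 0, 0], [0, 0, 140], 1], [[0, 0, 0], [0, 0, 200], 1], [[0, 0, 0], [30, -39, 200], 1], [[0, 0, 0], [62, -82, 200], 1], [[0, 0, 0], [95, -125, 200], 1], [[0, 0, 0], [128, -168, 200], 1], [[0, 0, 0], [160, -210, 200], 1], [[0, 0, 0], [190, -250, 200], 1]])

```text
time_s: 23.48
eef_pos: [0.6247, -0.084, 0.2106]
eef_rot: [0.0, 0.671, 0.742, 0.0]
wrist_force: [0.6, 0.7, -0.8]
opening: 0.675
grasp_force: 64.4
```

Call:
send_rows(series=[[[0, 0, 0], [20, -25, 0], 1], [[0, 0, 0], [34, -42, 0], 1], [[0, 0, 0], [34, -42, 0], 1], [[0, 0, 0], [34, -42, -50], 1], [[0, 0, 0], [34, -42, -100], 1], [[0, 0, 0], [34, -42, -140], 1], [[0, 0, 0], [34, -42, -165], 1], [[0, 0, 0], [34, -42, -177], 1], [[0, 0, 0], [34, -42, -182], 1], [[0, 0, 0], [34, -42, -182], 1]])

```text
time_s: 24.72
eef_pos: [0.6584, -0.1244, 0.0293]
eef_rot: [0.001, 0.67, 0.742, 0.0]
wrist_force: [0.0, 0.3, -1.1]
opening: 0.667
grasp_force: 64.5
```

Call:
send_rows(series=[[[0, 0, 0], [0, 0, -2], 1], [[0, 0, 0], [0, 0, -3], 1], [[0, 0, 0], [0, 0, -3], 1]])

```text
time_s: 25.1
eef_pos: [0.659, -0.1249, 0.0279]
eef_rot: [0.001, 0.67, 0.742, 0.0]
wrist_force: [-3.2, 1.2, 7.5]
opening: 0.668
grasp_force: 64.8
```

Contact. Release, go up, and move clear of the view.

Call:
send_rows(series=[[[0, 0, 0], [0, 0, 1], -0.3], [[0, 0, 0], [0, 0, 1], -1], [[0, 0, 0], [0, 0, 1], -1], [[0, 0, 0], [0, 0, 1], -1], [[0, 0, 0], [0, 0, 40], -1], [[0, 0, 0], [0, 0, 100], -1], [[0, 0, 0], [0, 0, 160], -1], [[0, 0, 0], [0, 0, 210], -1], [[0, 0, 0], [-50, -40, 210], -1], [[0, 0, 0], [-100, -80, 210], -1]])

```text
time_s: 26.35
eef_pos: [0.5596, -0.2031, 0.2362]
eef_rot: [0.001, 0.67, 0.743, 0.0]
wrist_force: [-0.3, -0.1, -0.1]
opening: 1.001
grasp_force: 0.0
```

Call:
send_rows(series=[[[0, 0, 0], [-40, -40, 0], -1], [[0, 0, 0], [-80, -80, 0], -1], [[0, 0, 0], [-120, -120, 0], -1], [[0, 0, 0], [-160, -160, 0], -1], [[0, 0, 0], [-200, -200, 0], -1], [[0, 0, 0], [-200, -240, 0], -1], [[0, 0, 0], [-200, -240, 0], -1], [[0, 0, 0], [-200, -240, 0], -1]])

```text
time_s: 27.35
eef_pos: [0.3602, -0.4419, 0.2349]
eef_rot: [-0.001, 0.67, 0.742, 0.0]
wrist_force: [-0.7, -0.0, 0.0]
opening: 0.997
grasp_force: 0.0
```

```bash
python3 - <<'E'
from h import *
o=telemetry.get_obs();print(o['eef_pos'],o['wrist_force'])
for c,b in(('top',(140,135,400,285)),('scene',(150,100,350,240))):
    r=camera(c)
    draw(r,[((.628,.175),.156,.0245),((.6352,.0717),.122,.026),((.6547,-.025),.121,.0205),((.6587,-.125),.069,.03)],b,3,f'pics/end_{c}.png')
    for t in('salt_pot','spice_jar','shaker','pepper_mill','timer'):
        print(c,t,[([round(float(v),3) for v in d['xyz']],round(d['conf'],2)) for d in spotter.landmark_of(t,c)])
E
```

```text
[ 0.36021644 -0.44194425  0.23488335] [-0.7354129  -0.04732366  0.04579265]
top salt_pot [([0.741, 0.332, -0.002], 0.9), ([0.66, -0.129, 0.021], 0.81), ([0.339, -0.024, 0.001], 0.66), ([0.332, 0.286, 0.002], 0.62), ([0.735, 0.44, -0.0], 0.59)]
top spice_jar [([0.653, -0.027, 0.017], 0.57)]
top shaker [([0.636, 0.076, 0.018], 0.54)]
top pepper_mill [([0.63, 0.173, 0.013], 0.95)]
top timer [([0.442, 0.336, 0.002], 0.61)]
scene salt_pot [([0.733, 0.44, -0.0], 0.67), ([0.335, 0.281, -0.003], 0.64), ([0.743, 0.331, -0.001], 0.63)]
scene spice_jar [([0.659, -0.021, 0.013], 0.66)]
scene shaker [([0.631, 0.069, 0.018], 0.92)]
scene pepper_mill [([0.629, 0.17, 0.014], 0.89)]
scene timer [([0.439, 0.335, -0.002], 0.53)]
```

View pics/end_top.png

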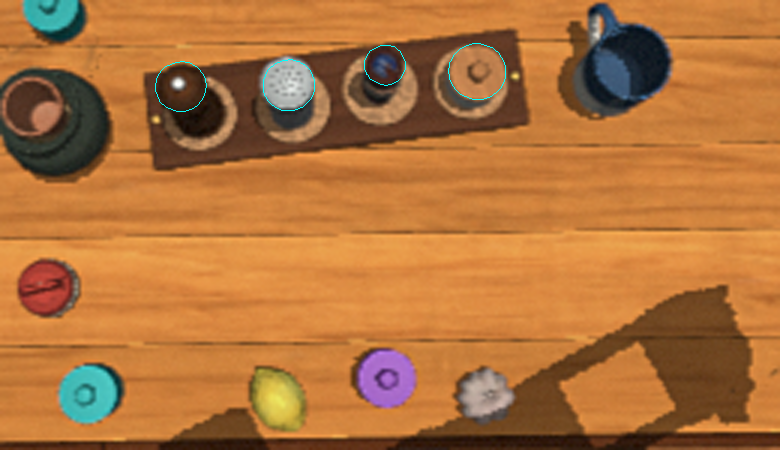

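View pics/end_scene.png

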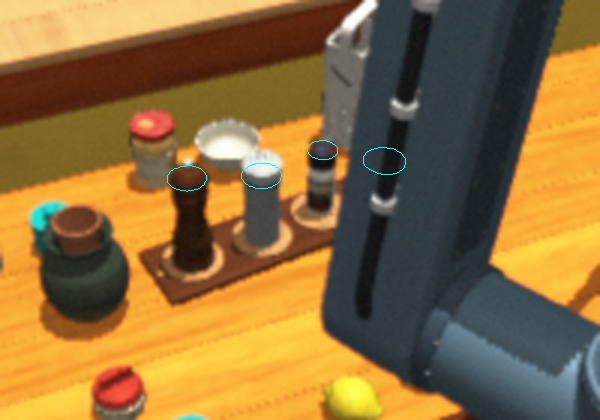

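The top view shows all four upright and inside their rings: mill (181,87), shaker (288,84), jar (385,66), salt pot (477,71). The timer is still at (46,288). I'm handing in.

```bash
python3 -c "
from bench import ctrl
print(ctrl.hand_in())"
```

```text
the job is handed in; nothing more can be done
None
```

The job is handed in: the pepper mill, steel shaker, spice jar and salt pot stand upright and centred on coasters 4 to 1, tallest nearest the jug, and the timer was not moved; the hand-in returned no verdict.

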